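# Open the bench chest and hold its drawer lock up

### The job

The drawer of the joiner's chest is locked by a steel rod that drops into it through the floor of the lidded well above. Lift the lid by the knob on its front edge until it rests open on its stop by itself and let go of it, then take the rod by its knob and draw it straight up about 30 mm, so that its foot is clear of the drawer but well inside its guide, never right out. Finish while holding the rod still there, since it drops back as soon as it is let go; leave the lid open and the other tools where they lie.

Things in the scene. Friction and masses are not known exactly. Their poses are not given: they have to be found in the camera images.
- chest: Pine bench chest, fixed, 180 deep x 380 wide x 152 mm high, boards 12 mm; origin under its centre, x from front (drawer, nearer the robot) to back (hinge), y to its left, z up. On top a lidded well (inside 156 x 356 mm, floor 80, rim 152 mm above the bench), a drawer below. In the well a pale beech guide block 40 x 40 mm stands 28 mm high, 20 mm in front and 100 mm left of centre.
- lid (a joint): Hinge of the lid, rad: 0 shut, 1.70 open on its stop (7 degrees past upright, where it stays by its own weight; below about 1.5 it falls shut). Lid 180 x 380 x 16 mm, about 0.55 kg, hinged at the back; its front edge opens up and away from the robot; about 3 N at its knob lifts it.
- lid_hinge (a point): Middle of the lid's hinge line, at the top of the chest's back; the hinge line runs along the chest's y.
- lid_knob (a point): Centre of the head of the turned knob that sticks out forwards from the middle of the lid's front edge: head 28 mm across and 22 mm long, on a neck 14 mm thick and 15 mm long. This point is 25 mm in front of the lid's edge and of the chest's front; from the hinge line 205 mm to the front and 8 mm up when shut. It moves with the lid and may turn between the fingers.
- rod_knob (a point): Centre of the dark walnut knob of the lock rod: a round knob 30 mm across and 32 mm tall on a 6 mm brass ferrule, on top of a loose steel rod 12 mm thick (0.12 kg in all). At rest the ferrule sits on the guide block and this point is 22 mm above the block's top; the rod's foot is 82 mm below this point. Hidden under the lid until that is open.
- lock_rod: The lock rod itself, a loose body; origin at its foot, z along the rod towards the knob. It stands 16 mm deep in the drawer at rest, so the drawer is free once it is raised more than 16 mm; raised 60 mm it would be out of its guide.
- guide_mouth (a point): Centre of the mouth of the upright bore in the guide block, on its top face (108 mm above the bench); axes as the chest's. The bore is 13.5 mm wide and 40 mm deep, and goes through the well's floor.
- block_plane: Block plane, 155 x 50 x 58 mm, lying in the right half of the well; origin at the centre of its underside. A bystander.
- hammer: Claw hammer, about 300 mm long, steel with a dark rubber grip, lying on the bench beside the chest; origin at its underside. A bystander.
- drill: Cordless drill standing upright on its battery on the bench beside the chest, about 210 mm high; origin at the centre of its underside. A bystander.

How it is judged:
On the way, in this order (a step that is already met when the one before it is completed fails the run):
1. the lid rests open on its stop and the robot has let go of it (value of joint lid above 1.65 rad and contact force between each of the arm, the fingers and lid below 1 N), for 0.3 s.
2. the rod is held raised 22 to 44 mm in its guide (z of rod_knob in the frame of guide_mouth between 0.044 and 0.066 m and contact force between the fingers and lock_rod above 2 N), for 0.3 s.
At the end, for the whole second after the job is handed in: The lid rests on its stop (above 1.65 rad) untouched by the robot; the rod is held in the fingers, at rest, raised 22 to 44 mm from where it sat (knob centre 44 to 66 mm above the guide's top), its knob within 5 mm of the bore's axis and within 0.08 rad of it (all of step 1 and all of step 2 and x of rod_knob in the frame of guide_mouth between -0.005 and 0.005 m and y of rod_knob in the frame of guide_mouth between -0.005 and 0.005 m and angle between the z axis of rod_knob and the z axis of guide_mouth, either way round below 0.08 rad and linear speed of lock_rod below 0.02 m/s); the arm keeps its last pose, push and grip.
It fails at once if the rod is pulled out of its guide (raised over 56 mm) (z of rod_knob in the frame of guide_mouth above 0.078 m).
It fails at once if a tool lying about is moved more than 20 mm (distance of any of block_plane, hammer, drill from where it was at the start of the episode above 0.02 m).
It also fails if it takes over 59 s, if anything falls off the work surface, if the arm or the gripper's body presses on something with over 40 N, if the wrist force passes 120 N, or if a joint passes its speed limit or range.

### The arm

A 7-joint arm with a two-finger parallel gripper is mounted at the origin on the work surface. World frame = base frame: x ahead of the robot, y to its left, z up, the work surface at z = 0. Lengths are in m, angles in rad, forces in N, time in s.
With the tool pointing down it reaches from about 0.35 to 0.9 m from the base axis. Payload 8.1 kg.
Tool frame: the origin (TCP) lies at the very end of the fingers, on their centre line; the grasp point (between the pads) lies arm.hold_point_z behind it (arm.hold_point_z is the distance from the TCP to the grasp point, in m); z points along the fingers, y is the line along which they close (so a half turn about z gives the same grasp; the last joint's range is limited). The gripper opens to 92 mm and grips with 3 to 60 N. Pads are 19 mm wide; open, the fingers measure 130 mm over their backs; the gripper's body (75 mm by 190 mm) begins 47 mm behind the grasp point.
Start: joints at [-1.324, 0.434, 0.025, 1.573, -0.012, 1.134, -0.075], TCP at [0.214, 0.587, 0.204] pointing down, gripper open.
Joint ranges: [-2.62, 2.62], [-0.44, 2.09], [-1.27, 1.32], [0.08, 2.57], [-1.32, 4.46], [0.12, 2], [-2.74, 2.74]. Speed limits (rad/s): [2.22, 2.22, 3.01, 3.01, 3.14, 3.14, 3.14].

### API

Orientations are given as a rotation vector (axis times angle).
In Python, from cell import arm, vision, job, cut_out gives the robot as it stands. The module is installed in compiled form; this text tells all that it offers.
- The arm moves only by the tool play_rows, never from a script. Its argument "increments" is text: rows parted by semicolons, each of 5 numbers parted by spaces: the shift along the tool's x, y, z in cm, then the turn about the tool's z in degrees, then the opening, from -1 (shut) to 1 (fully open), so that 0 is half open. A call has 1 to 5 rows; each row shifts and turns the commanded pose from where the row before left it, along the tool's axes as they then stand; what a row does not reach is not made up. A row lasts 1/12 s, in which the tool goes at most 41.7 mm and 7.16 degrees, less where a joint would pass 70% of its speed; a pose out of reach is approached as far as the arm can. A call is refused whole if a number of a shift passes 4.17 or a number of a turn 7.16, either way. A call with a gripper value outside its range is refused whole. The fingers move at their own pace and stop on an object; "grip_force" is the grip in N (left out, the last holds). Time passes only in rows, so rows that do not move let the fingers close. It gives the time, the measured TCP pose, the force, the opening and the grip force at its end, in the units of the state.
- arm.observe(): the state, without advancing time (a new reading comes with each control period).
- vision.get_image(name): name is "scene" or "top"; returns a dict with "frame" (480x640x3 uint8, red, green, blue), "z_map" (480x640 float32, m along the optical axis (not along the pixel's ray), 0 where there is no reading), "mtx" (3x3 intrinsics, pixels), "cam_to_world" (4x4, takes a point from camera to world coordinates). Camera axes: x right, y up, looking along -z (the intrinsics and any distortion apply to the point x, -y, -z); pixel columns grow to the right and rows downward; lengths in m; the calibration is good to about 2 mm. A picture is of the moment at which its call begins.
- job.sign_off(): hands the job in; it is judged then, once.
Trained networks look in a picture, given as the dict that the camera call returned (one of the last four; its "shot" number tells which), for a name from the list of things; names that differ only in an ending like _2 or _b are one class to them, and where a whole thing is asked for, a point or a joint stands for the part that bears it (a point fixed in the world has none). Each returns a list of dicts, best first, with "confidence" (0 to 1); they miss things now and then, are a little off and sometimes report something else, mostly with a low value. They report only what shows in the picture. A call takes as long as a camera call.
- cut_out(query, picture): "mask" (480x640 bool, what is visible of it) and "point" ([row, column] in pixels, amid what is visible of it).
The state is a dict: "clock": time; "joints": joint angles; "dq": joint speeds; "joint_efforts": joint torques, N m; "position": TCP position; "ee_rot": TCP orientation; "force": force on the tool from outside, world axes, zero at the start; "ft_torque": the same for the moment, N m; "width": opening from 0.0 (shut) to 1.0 (fully open); "gripper_force": force on a finger pad.
Only numpy, scipy, OpenCV 4.12 (cv2) and the standard library are available. Lean on these libraries where they do the work, as an engineer would, in place of code of your own. Each camera call takes 0.05 s, during which the arm holds its last target. There are 200 camera calls.

## Working session

There is one attempt and no reset: what is moved stays moved. The work goes in short steps, Python scripts to look and compute and a tool call to move; the robot and the scene stay as the last step left them, time stands still between calls to the robot, and variables do not carry over. Pictures are saved under pics/ and viewed, at most 10 in all, crops included, and the job is handed in when it is done.

Besides the shell and the picture viewer there is one more tool, called by a JSON object that holds its "method" and its "body". play_rows: Moves the arm, as the interface text tells. Its arguments: {"type":"object","properties":{"increments":{"type":"string"},"grip_force":{"type":"number"}},"required":["increments"]}

```bash
mkdir -p pics; cat > h.py <<'E'
import numpy as np, cv2
from cell import arm, vision, job, cut_out
from scipy.spatial.transform import Rotation as R
def world(p, mask=None):
    z=p["z_map"]; K=p["mtx"]; T=p["cam_to_world"]
    v,u=np.mgrid[0:480,0:640]
    c=np.stack([(u-K[0,2])/K[0,0]*z, -(v-K[1,2])/K[1,1]*z, -z, np.ones_like(z)],-1)
    w=c@np.array(T).T
    w=w[...,:3]; w[z==0]=np.nan
    return w
def save(p,n,crop=None):
    f=p["frame"][...,::-1]
    cv2.imwrite("pics/"+n+".png",f)
E
python3 - <<'E'
from h import *
s=arm.observe(); print(s); print(arm.hold_point_z, R.from_rotvec(s["ee_rot"]).as_matrix().round(3))
fs=[]
for n in ["scene","top"]:
    p=vision.get_image(n); save(p,n+"0"); fs.append(p["frame"][...,::-1]); w=world(p)
    print(n,np.round(p["cam_to_world"],3).tolist())
    for q in ["chest","lid","lid_knob","hammer","drill"]:
        for d in cut_out(q,p)[:2]:
            m=w[d["mask"]]; print(n,q,round(d["confidence"],2),d["point"],d["mask"].sum(),np.nanmedian(m,0).round(3),np.nanpercentile(m,2,axis=0).round(3),np.nanpercentile(m,98,axis=0).round(3))
E
```

```text
{'clock': 0.0, 'joints': array([-1.32359348,  0.43524012,  0.0249904 ,  1.5740754 , -0.01157416,
        1.13398698, -0.07508569]), 'dq': array([ 0.0008415 ,  0.0001528 , -0.00029478,  0.00037425,  0.00053212,
        0.0012363 , -0.00023257]), 'joint_efforts': array([-1.53021683e-04, -6.67851806e+01,  9.85024497e-01, -3.14458108e+01,
       -6.04467024e-02,  4.28903732e-02,  1.60322002e-04]), 'position': array([0.21408731, 0.58662347, 0.20314295]), 'ee_rot': array([-5.46747306e-01, -3.09354755e+00,  2.45387681e-03]), 'force': array([-0.32327364, -0.36544851,  0.55883757]), 'ft_torque': array([-0.04230511, -0.03878164,  0.02111901]), 'gripper_force': 0.0, 'width': 0.9990675336731462}
0.0188 [[-0.939  0.343 -0.   ]
 [ 0.343  0.939 -0.002]
 [-0.    -0.002 -1.   ]]
scene [[-0.305, -0.781, 0.545, 1.081], [0.952, -0.249, 0.177, 0.206], [-0.002, 0.573, 0.819, 0.887], [0.0, 0.0, 0.0, 1.0]]
scene chest 0.68 [241.8, 290.7] 14116 [ 0.592 -0.016  0.168] [ 0.483 -0.201  0.158] [0.681 0.162 0.173]
scene chest 0.62 [256.8, 292.1] 20764 [ 0.632 -0.01   0.167] [ 0.491 -0.198  0.012] [0.69  0.17  0.1
[... 348 characters left out ...]
.0] 4804 [0.569 0.333 0.178] [0.498 0.283 0.013] [0.632 0.387 0.208]
top [[-0.021, 0.978, -0.209, 0.35], [-1.0, -0.021, 0.003, 0.058], [-0.001, 0.209, 0.978, 1.298], [0.0, 0.0, 0.0, 1.0]]
top chest 0.9 [241.3, 353.7] 17838 [ 0.574 -0.021  0.168] [ 0.478 -0.208  0.044] [0.685 0.165 0.175]
top lid 0.67 [237.0, 354.5] 15739 [ 0.578 -0.021  0.168] [ 0.484 -0.201  0.163] [0.675 0.161 0.174]
top lid_knob 0.67 [234.9, 354.6] 15656 [ 0.579 -0.021  0.168] [ 0.485 -0.201  0.163] [0.675 0.161 0.174]
top hammer 0.94 [224.6, 486.2] 1821 [ 0.628 -0.343  0.024] [ 0.466 -0.388  0.001] [ 0.759 -0.276  0.032]
top drill 0.55 [241.6, 354.1] 17664 [ 0.573 -0.021  0.168] [ 0.478 -0.208  0.044] [0.683 0.163 0.175]
```

View pics/top0.png

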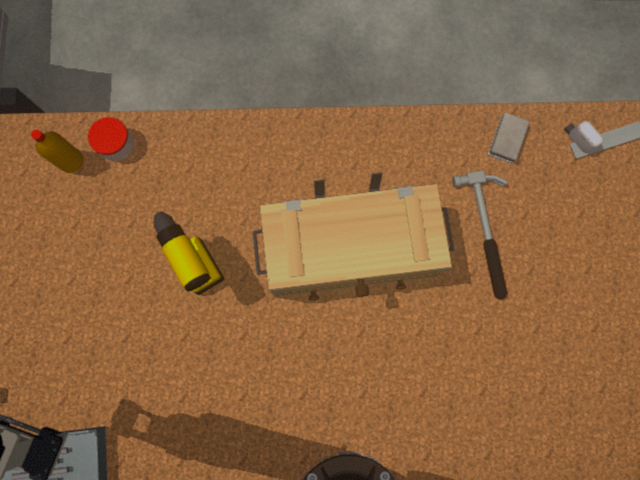

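View pics/scene0.png

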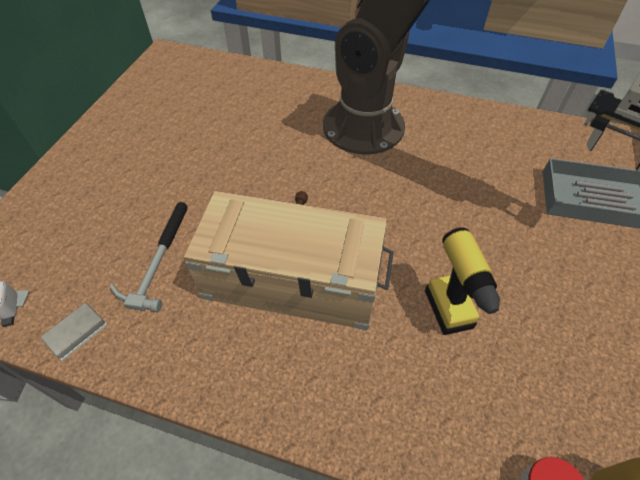

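```bash
python3 - <<'E'
from h import *
p=vision.get_image("top"); w=world(p)
m=(w[...,2]>.155)&(w[...,2]<.185)&(w[...,0]>.44)&(w[...,0]<.72)&(w[...,1]>-.23)&(w[...,1]<.2)
m=m.astype(np.uint8); n,l,st,_=cv2.connectedComponentsWithStats(m); i=1+st[1:,4].argmax(); mm=l==i
pts=w[mm][:,:2].astype(np.float32)
print(st[1:].tolist()); r=cv2.minAreaRect(pts); print(r, cv2.boxPoints(r).round(4).tolist(), np.median(w[mm][:,2]))
# points in front of lid
k=(w[...,0]<.485)&(w[...,0]>.40)&(w[...,1]>-.12)&(w[...,1]<.12)&(w[...,2]>.13)
print(w[k].round(3).tolist()[::6], k.sum(), np.nanmin(w[k],0),np.nanmax(w[k],0))
E
```

```text
[[370, 178, 1, 1, 1], [370, 179, 11, 6, 58], [314, 185, 10, 8, 57], [259, 184, 192, 113, 15620]]
((0.5659279823303223, -0.021639376878738403), (0.2191849797964096, 0.3820800483226776), 5.094985485076904) [[0.4397999942302704, 0.15889999270439148], [0.47369998693466187, -0.22169999778270721], [0.6920999884605408, -0.2021999955177307], [0.6581000089645386, 0.17839999496936798]] 0.16803765999140607
[[0.484, -0.027, 0.168], [0.485, 0.093, 0.169], [0.485, 0.081, 0.165], [0.484, 0.069, 0.167], [0.485, 0.056, 0.161], [0.482, -0.029, 0.171], [0.483, 0.116, 0.169], [0.483, 0.104, 0.167], [0.483, 0.091, 0.164], [0.483, 0.079, 0.166], [0.484, 0.067, 0.157], [0.485, 0.05, 0.143], [0.48, -0.036, 0.167], [0.481, 0.108, 0.168], [0.481, 0.095, 0.168], [0.482, 0.083, 0.153], [0.483, 0.071, 0.142], [0.484, 0.057, 0.131], [0.478, -0.035, 0.168], [0.479, 0.116, 0.167], [0.48, 0.104, 0.158], [0.481, 0.092, 0.147], [0.482, 0.08, 0.138], [0.475, -0.027, 0.174], [0.475, -0.039, 0.173], [0.479, 0.113, 0.153], [0.48, 0.101, 0.141], [0.474, -0.021, 0.168], [0.473, -0.033, 0.175], [0.478, 0.119, 0.14], [0.472, -0.021, 0.169], [0.472, -0.033, 0.17], [0.47, -0.019, 0.165], [0.469, -0.03, 0.175], [0.468, -0.019, 0.164], [0.467, -0.031, 0.174], [0.468, -0.043, 0.168], [0.466, -0.027, 0.171], [0.465, -0.039, 0.17], [0.464, -0.022, 0.17], [0.463, -0.034, 0.173], [0.463, -0.019, 0.163], [0.461, -0.03, 0.172], [0.462, -0.043, 0.165], [0.46, -0.031, 0.169], [0.46, -0.043, 0.165], [0.457, -0.03, 0.172], [0.457, -0.023, 0.16]] 286 [ 0.45653025 -0.04577258  0.13002336] [0.48496687 0.11997984 0.17636512]
```

The top view shows the shut lid at cols 260–450, rows 186–290, with its small knob near (362,288). The drill is to the left, around (185,255), and the hammer to the right, around (490,230). Chest yaw is about 5.1°, and the lid knob is at about (0.467, -0.031, 0.160).

{"method": "play_rows", "body": {"increments": "0 0 -1 -6.3 0.3; 0 0 -1 -6.3 0.3; 0 0 -1 -6.3 0.3; 0 0 -1 -6.3 0.3; 0 0 0 0 0.3", "grip_force": 20}}

```text
clock: 1.07
position: [0.2146, 0.5881, 0.246]
ee_rot: [-0.149, 3.137, 0.005]
force: [0.9, -0.0, 0.5]
width: 0.69
gripper_force: 0.0
```

```bash
cat >> h.py <<'E'
def go(t):
    s=arm.observe(); M=R.from_rotvec(s["ee_rot"]).as_matrix(); p=s["position"]
    print("clock",s["clock"],"tcp",p.round(4),"F",s["force"].round(1),"w",round(s["width"],3),"gf",s["gripper_force"],"yaw_y",np.degrees(np.arctan2(M[1,1],M[0,1])).round(2),"zax",M[:,2].round(3),"q",s["joints"].round(2))
    d=M.T@(np.array(t)-p)*100; print("tool shift cm",d.round(2)); return d
E
python3 -c "
from h import *
go([.467,-.031,.24])"
```

```text
clock 1.0667 tcp [0.2146 0.5881 0.246 ] F [ 0.9 -0.   0.5] w 0.69 gf 0.0 yaw_y 95.44 zax [ 0.001  0.003 -1.   ] q [-1.26  0.41 -0.07  1.51  0.03  1.22  0.33]
tool shift cm [-19.26 -64.02   0.43]
```

{"method": "play_rows", "body": {"increments": "-0.6 -2 0 0 0.3; -0.96 -3.2 0 0 0.3; -0.96 -3.2 0 0 0.3; -0.96 -3.2 0 0 0.3; -0.96 -3.2 0 0 0.3"}}

```text
clock: 1.48
position: [0.272, 0.4421, 0.2433]
ee_rot: [0.135, -3.138, 0.0]
force: [0.6, 0.1, -0.1]
width: 0.648
gripper_force: 0.0
```

{"method": "play_rows", "body": {"increments": "-0.96 -3.2 0 0 0.3; -0.96 -3.2 0 0 0.3; -0.96 -3.2 0 0 0.3; -0.96 -3.2 0 0 0.3; -0.96 -3.2 0 0 0.3"}}

```text
clock: 1.9
position: [0.3341, 0.287, 0.2436]
ee_rot: [0.135, -3.139, -0.0]
force: [1.0, 0.2, 0.4]
width: 0.649
gripper_force: 0.0
```

{"method": "play_rows", "body": {"increments": "-0.96 -3.2 0 0 0.3; -0.96 -3.2 0 0 0.3; -0.96 -3.2 0 0 0.3; -0.96 -3.2 0 0 0.3; -0.96 -3.2 0 0 0.3"}}

```text
clock: 2.32
position: [0.3962, 0.132, 0.2437]
ee_rot: [-0.135, 3.139, 0.001]
force: [0.7, 0.7, -0.2]
width: 0.648
gripper_force: 0.0
```

{"method": "play_rows", "body": {"increments": "-0.96 -3.2 0 0 0.3; -0.96 -3.2 0 0 0.3; -0.96 -3.2 0 0 0.3; -0.6 -2 0 0 0.3; 0 0 0 0 0.3"}}

```text
clock: 2.73
position: [0.4422, 0.0166, 0.2438]
ee_rot: [-0.125, 3.138, -0.002]
force: [1.0, -0.1, 0.6]
width: 0.648
gripper_force: 0.0
```

```bash
python3 - <<'E'
from h import *
go([.467,-.031,.141])
p=vision.get_image("scene"); save(p,"s1"); w=world(p)
k=(w[...,0]<.482)&(w[...,0]>.43)&(w[...,1]>-.06)&(w[...,1]<.0)&(w[...,2]>.13)&(w[...,2]<.18)
q=w[k]; print(k.sum(),np.nanpercentile(q,[3,50,97],axis=0).round(4).tolist())
cv2.imwrite("pics/s1c.png",cv2.resize(p["frame"][150:300,220:420,::-1],(800,600)))
E
```

```text
clock 2.7333 tcp [0.4422 0.0166 0.2438] F [ 1.  -0.1  0.6] w 0.648 gf 0.0 yaw_y 94.55 zax [ 0.001 -0.001 -1.   ] q [-0.49  0.09  0.36  1.95 -0.03  1.11  1.54]
tool shift cm [-2.08 -4.93 10.29]
125 [[0.4605, -0.0434, 0.1557], [0.4735, -0.0304, 0.1696], [0.4809, -0.0202, 0.1742]]
```

View pics/s1c.png

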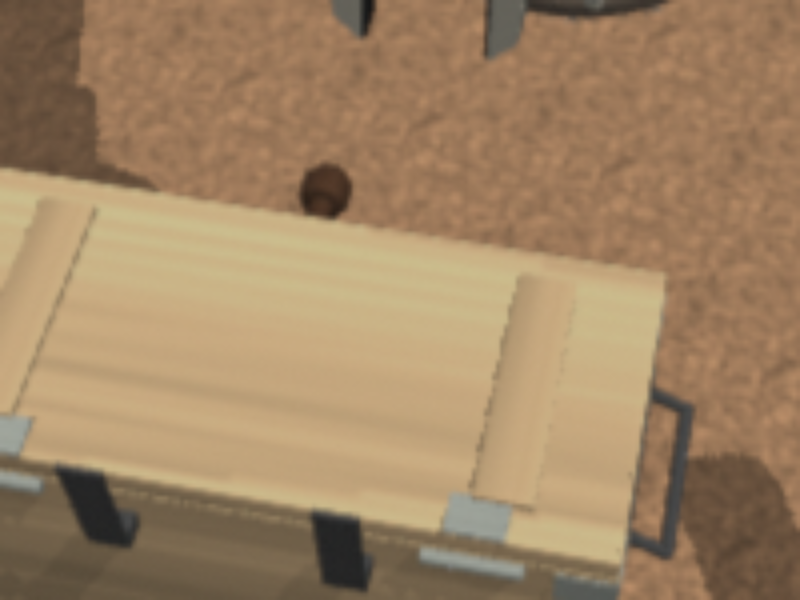

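The lid knob shows up clearly at about (325,190) in the crop, with the fingers still short of it. Moving over it and down.

{"method": "play_rows", "body": {"increments": "-1.1 -2.4 0 0 0.3; -1.1 -2.4 0 -0.5 0.3; 0 0 0 0 0.3; 0 0 2.5 0 0.3; 0 0 0 0 0.3"}}

```text
clock: 3.2
position: [0.4653, -0.0235, 0.2159]
ee_rot: [0.152, -3.133, -0.0]
force: [-2.0, 0.9, -0.6]
width: 0.651
gripper_force: 0.0
```

```bash
python3 -c "
from h import *
go([.468,-.031,.141])"
```

```text
clock 3.2 tcp [ 0.4653 -0.0235  0.2159] F [-2.   0.9 -0.6] w 0.651 gf 0.0 yaw_y 95.56 zax [-0.005  0.    -1.   ] q [-0.41  0.16  0.4   1.95 -0.07  1.05  1.69]
tool shift cm [-0.23 -0.78  7.49]
```

{"method": "play_rows", "body": {"increments": "-0.3 -0.8 1.5 0 0.3; 0 0 2 0 0.3; 0 0 2 0 0.3; 0 0 1.9 0 0.3; 0 0 0 0 0.3"}}

```text
clock: 3.62
position: [0.4686, -0.0308, 0.1424]
ee_rot: [0.155, -3.132, -0.0]
force: [-0.4, 0.1, 0.4]
width: 0.652
gripper_force: 0.0
```

```bash
python3 -c "
from h import *
go([.468,-.031,.141])"
```

```text
clock 3.6167 tcp [ 0.4686 -0.0308  0.1424] F [-0.4  0.1  0.4] w 0.652 gf 0.0 yaw_y 95.66 zax [-0.006 -0.    -1.   ] q [-0.37  0.26  0.39  2.04 -0.13  0.87  1.77]
tool shift cm [ 0.06 -0.01  0.14]
```

Well placed, so I'll close on the knob.

{"method": "play_rows", "body": {"increments": "0 0 0 0 -0.6; 0 0 0 0 -0.6; 0 0 0 0 -0.6; 0 0 0 0 -0.6; 0 0 0 0 -0.6", "grip_force": 20}}

```text
clock: 4.03
position: [0.4717, -0.0321, 0.1458]
ee_rot: [-0.155, 3.136, 0.001]
force: [0.6, -0.6, -0.3]
width: 0.338
gripper_force: 0.0
```

```bash
python3 - <<'E'
from h import *
go([.468,-.031,.141])
# arc increments in tool cm (x_tool=-forward, z_tool=-up), 25 rows with smooth profile
N=25; t=np.linspace(0,1,N+1); a=1.68*(t*t*(3-2*t)*.6+t*.4)
f=-0.205*np.cos(a)+.008*np.sin(a); z=.205*np.sin(a)+.008*np.cos(a)
print(np.c_[a[1:],-100*np.diff(f),-100*np.diff(z)].round(2).tolist())
E
```

```text
clock 4.0333 tcp [ 0.4717 -0.0321  0.1458] F [ 0.6 -0.6 -0.3] w 0.338 gf 0.0 yaw_y 95.65 zax [ 0.001  0.    -1.   ] q [-0.37  0.26  0.39  2.03 -0.13  0.87  1.77]
tool shift cm [0.35 0.14 0.48]
[[0.03, -0.04, -0.65], [0.07, -0.08, -0.83], [0.12, -0.13, -0.99], [0.18, -0.21, -1.13], [0.24, -0.31, -1.24], [0.31, -0.43, -1.33], [0.38, -0.56, -1.4], [0.46, -0.71, -1.43], [0.54, -0.85, -1.43], [0.62, -1.0, -1.4], [0.71, -1.14, -1.34], [0.8, -1.27, -1.25], [0.88, -1.38, -1.14], [0.97, -1.47, -1.01], [1.06, -1.53, -0.87], [1.14, -1.56, -0.72], [1.22, -1.56, -0.57], [1.3, -1.53, -0.43], [1.37, -1.48, -0.29], [1.44, -1.39, -0.18], [1.5, -1.28, -0.08], [1.56, -1.15, -0.0], [1.61, -1.0, 0.05], [1.65, -0.83, 0.08], [1.68, -0.64, 0.09]]
```

{"method": "play_rows", "body": {"increments": "0 0 0 0 -0.8; 0 0 0 0 -0.8; 0 0 0 0 -0.8"}}

```text
clock: 4.28
position: [0.4715, -0.0328, 0.1451]
ee_rot: [-0.154, 3.137, -0.001]
force: [1.0, -1.8, 1.2]
width: 0.224
gripper_force: 17.0
```

```bash
python3 -c "
from h import *
go([.468,-.031,.141])"
```

```text
clock 4.2833 tcp [ 0.4715 -0.0328  0.1451] F [ 1.  -1.8  1.2] w 0.224 gf 16.98251988273114 yaw_y 95.62 zax [ 0.001 -0.    -1.   ] q [-0.37  0.26  0.39  2.03 -0.13  0.87  1.77]
tool shift cm [0.33 0.21 0.41]
```

```bash
python3 - <<'E'
from h import *
a=vision.get_image("scene")["frame"][110:230,220:380,::-1]
p=vision.get_image("top"); b=p["frame"][230:350,280:440,::-1]
cv2.imwrite("pics/c2.png",np.vstack([cv2.resize(a,(400,300)),cv2.resize(b,(400,300))]))
E
```

```text
(no output)
```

View pics/c2.png

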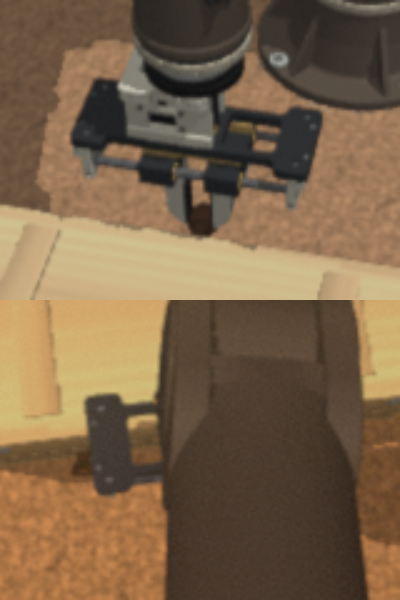

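The knob is between the fingers but sits near their tips. I'll reopen, drop a few mm and regrip.

{"method": "play_rows", "body": {"increments": "0 0 0 0 0; 0 0 0 0 0; 0.3 0.1 0.5 0 0; 0 0 0 0 0; 0 0 0 0 0"}}

```text
clock: 4.8
position: [0.4673, -0.0312, 0.1394]
ee_rot: [0.155, -3.136, -0.001]
force: [0.2, 0.8, -0.3]
width: 0.489
gripper_force: 0.0
```

{"method": "play_rows", "body": {"increments": "0 0 0 0 -0.8; 0 0 0 0 -0.8; 0 0 0 0 -0.8; 0 0 0 0 -0.8; 0 0 0 0 -0.8", "grip_force": 25}}

```text
clock: 5.22
position: [0.4683, -0.0331, 0.1399]
ee_rot: [-0.153, 3.137, -0.003]
force: [0.2, -6.3, -2.1]
width: 0.28
gripper_force: 24.3
```

```bash
python3 -c "
from h import *
go([.468,-.031,.141])"
```

```text
clock 5.2167 tcp [ 0.4683 -0.0331  0.1399] F [ 0.2 -6.3 -2.1] w 0.28 gf 24.290811979717546 yaw_y 95.58 zax [ 0.001 -0.002 -1.   ] q [-0.37  0.26  0.39  2.05 -0.13  0.86  1.77]
tool shift cm [ 0.01  0.21 -0.11]
```

Better grip, at about 26 mm. Lifting along the arc.

{"method": "play_rows", "body": {"increments": "0 -0.15 -0.65 0 -0.8; -0.1 0 -0.85 0 -0.8; -0.13 0 -1 0 -0.8; -0.2 0 -1.1 0 -0.8; -0.3 0 -1.2 0 -0.8"}}

```text
clock: 5.63
position: [0.4766, -0.0323, 0.1891]
ee_rot: [-0.155, 3.136, -0.0]
force: [7.6, 0.6, -5.8]
width: 0.271
gripper_force: 23.9
```

```bash
python3 -c "
from h import *
go([.468,-.031,.141])"
```

```text
clock 5.6333 tcp [ 0.4766 -0.0323  0.1891] F [ 7.6  0.6 -5.8] w 0.271 gf 23.895560548691037 yaw_y 95.66 zax [ 0.002 -0.    -1.   ] q [-0.38  0.21  0.4   1.97 -0.1   0.98  1.74]
tool shift cm [0.86 0.21 4.8 ]
```

{"method": "play_rows", "body": {"increments": "-0.5 0 -1.33 0 -0.8; -0.65 0 -1.4 0 -0.8; -0.75 0 -1.43 0 -0.8; -0.85 0 -1.43 0 -0.8; -1 0 -1.4 0 -0.8"}}

```text
clock: 6.05
position: [0.5126, -0.0286, 0.2589]
ee_rot: [0.155, -3.137, -0.0]
force: [4.5, 0.2, -7.8]
width: 0.263
gripper_force: 23.5
```

```bash
python3 -c "
from h import *
s=go([.671,-.012,.152])"
```

```text
clock 6.05 tcp [ 0.5126 -0.0286  0.2589] F [ 4.5  0.2 -7.8] w 0.263 gf 23.453818797133863 yaw_y 95.65 zax [-0.  0. -1.] q [-0.39  0.21  0.42  1.78 -0.09  1.17  1.72]
tool shift cm [-15.93   0.09  10.68]
```

{"method": "play_rows", "body": {"increments": "-1.17 0 -1.25 0 -0.8; -1.3 0 -1.2 0 -0.8; -1.4 0 -1.1 0 -0.8; -1.5 0 -1 0 -0.8; -1.55 0 -0.85 0 -0.8"}}

```text
clock: 6.47
position: [0.5805, -0.0217, 0.3141]
ee_rot: [0.155, -3.136, -0.002]
force: [-6.4, 0.5, 8.8]
width: 0.256
gripper_force: 24.4
```

```bash
python3 -c "
from h import *
s=go([.671,-.012,.152])"
```

```text
clock 6.4667 tcp [ 0.5805 -0.0217  0.3141] F [-6.4  0.5  8.8] w 0.256 gf 24.422867185785435 yaw_y 95.65 zax [-0.002  0.001 -1.   ] q [-0.37  0.3   0.43  1.53 -0.13  1.34  1.74]
tool shift cm [-9.12  0.05 16.2 ]
```

{"method": "play_rows", "body": {"increments": "-1.5 0 -0.9 0 -0.8; -1.55 0 -0.65 0 -0.8; -1.53 0 -0.5 0 -0.8; -1.48 0 -0.33 0 -0.8; -1.4 0 -0.18 0 -0.8"}}

```text
clock: 6.88
position: [0.6559, -0.014, 0.3375]
ee_rot: [0.156, -3.136, -0.0]
force: [-0.6, 0.6, -3.2]
width: 0.256
gripper_force: 24.4
```

```bash
python3 -c "
from h import *
s=go([.671,-.012,.152])"
```

```text
clock 6.8833 tcp [ 0.6559 -0.014   0.3375] F [-0.6  0.6 -3.2] w 0.256 gf 24.40808418708576 yaw_y 95.68 zax [-0.002  0.    -1.   ] q [-0.33  0.44  0.43  1.29 -0.18  1.46  1.76]
tool shift cm [-1.56  0.04 18.54]
```

{"method": "play_rows", "body": {"increments": "-1.25 0 -0.05 0 -0.8; -1.1 0 0 0 -0.8; -1 0 0.05 0 -0.8; -0.7 0 0.07 0 -0.8; -0.5 0 0.06 0 -0.8"}}

```text
clock: 7.3
position: [0.7019, -0.0093, 0.337]
ee_rot: [-0.156, 3.137, 0.001]
force: [0.3, 1.1, 4.9]
width: 0.257
gripper_force: 24.5
```

```bash
python3 -c "
from h import *
s=go([.671,-.012,.152])"
```

```text
clock 7.3 tcp [ 0.7019 -0.0093  0.337 ] F [0.3 1.1 4.9] w 0.257 gf 24.538064757362008 yaw_y 95.69 zax [ 0.001  0.001 -1.   ] q [-0.3   0.53  0.43  1.15 -0.21  1.5   1.76]
tool shift cm [ 3.12  0.03 18.49]
```

Almost at the stop, well past 1.5 rad, so I can let go and back off upward.

{"method": "play_rows", "body": {"increments": "-0.1 0 0 0 -0.8; 0 0 0 0 0.2; 0 0 0 0 0.2; 0 0 0 0 0.2; 0 0 0 0 0.2"}}

```text
clock: 7.72
position: [0.7017, -0.0102, 0.3359]
ee_rot: [0.154, -3.137, 0.0]
force: [-0.1, -0.0, -0.1]
width: 0.5
gripper_force: 0.0
```

{"method": "play_rows", "body": {"increments": "0 0 -1.5 0 0.2; 0 0 -3 0 0.2; 0 0 -3 0 0.2; 0 0 -1 0 0.2; 0 0 0 0 0.2"}}

```text
clock: 8.13
position: [0.7028, -0.0106, 0.4245]
ee_rot: [-0.154, 3.133, -0.001]
force: [0.2, -0.1, 0.3]
width: 0.601
gripper_force: 0.0
```

```bash
python3 - <<'E'
from h import *
go([.671,-.012,.152])
p=vision.get_image("scene"); save(p,"s3"); w=world(p)
t=vision.get_image("top"); save(t,"t3")
for q in (p,t):
  for d in cut_out("rod_knob",q)[:2]+cut_out("lock_rod",q)[:1]+cut_out("lid",q)[:1]:
    m=world(q)[d["mask"]]; print(d["confidence"],d["point"],d["mask"].sum(),np.nanpercentile(m,[5,50,95],axis=0).round(4).tolist())
cv2.imwrite("pics/c3.png",np.hstack([cv2.resize(p["frame"][60:360,120:520,::-1],(400,300)),cv2.resize(t["frame"][100:400,150:550,::-1],(400,300))]))
E
```

```text
clock 8.1333 tcp [ 0.7028 -0.0106  0.4245] F [ 0.2 -0.1  0.3] w 0.601 gf 0.0 yaw_y 95.63 zax [ 0.005 -0.    -1.   ] q [-0.27  0.53  0.44  0.94 -0.22  1.71  1.75]
tool shift cm [ 3.31  0.19 27.23]
0.66 [257.7, 271.2] 11190 [[0.6791, -0.1766, 0.1673], [0.7002, -0.0012, 0.2758], [0.7217, 0.1621, 0.3306]]
0.6 [250.1, 307.9] 136 [[0.5391, 0.0679, 0.1333], [0.5504, 0.0783, 0.1442], [0.5625, 0.0889, 0.1476]]
0.72 [253.9, 307.5] 148 [[0.5391, 0.0677, 0.1309], [0.5505, 0.0782, 0.144], [0.5631, 0.089, 0.1476]]
0.93 [174.7, 298.9] 4237 [[0.6609, -0.1893, 0.1644], [0.6805, 0.0884, 0.2736], [0.7169, 0.1696, 0.3306]]
```

View pics/c3.png

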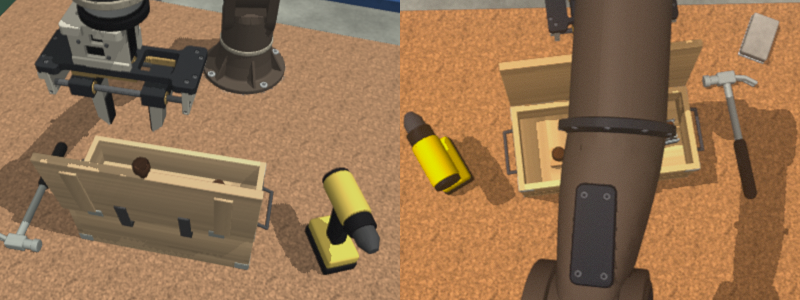

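The lid stands open at the back of the chest. The rod knob shows in the open well, at crop pixel (558,153) in the top view, and measures (0.551, 0.078), which matches the (0.552, 0.078) worked out from the chest pose.

```bash
python3 -c "
from h import *
go([.551,.078,.30])"
```

```text
clock 8.5333 tcp [ 0.7019 -0.0098  0.4202] F [-0.3  0.3 -0.3] w 0.604 gf 0.0 yaw_y 95.65 zax [-0.002  0.    -1.   ] q [-0.28  0.53  0.44  0.95 -0.22  1.71  1.75]
tool shift cm [14.13 10.22 12.04]
```

{"method": "play_rows", "body": {"increments": "1.5 0.75 0 0 0.2; 2.9 1.5 0 0 0.2; 2.9 1.5 0 0 0.2; 2.9 1.5 0 0 0.2; 2.9 1.5 0 0.5 0.2"}}

```text
clock: 8.95
position: [0.5635, 0.0448, 0.4205]
ee_rot: [0.142, -3.138, 0.0]
force: [-0.1, 0.6, 0.5]
width: 0.605
gripper_force: 0.0
```

```bash
python3 -c "
from h import *
go([.551,.078,.20])"
```

```text
clock 8.95 tcp [0.5635 0.0448 0.4205] F [-0.1  0.6  0.5] w 0.605 gf 0.0 yaw_y 95.17 zax [-0.001 -0.    -1.   ] q [-0.49  0.24  0.43  1.35 -0.1   1.57  1.59]
tool shift cm [ 0.93  3.42 22.05]
```

{"method": "play_rows", "body": {"increments": "0.5 1.7 2 0 0.2; 0.4 1.7 4 0 0.2; 0 0 4.1 0 0.2; 0 0 4.1 0 0.2; 0 0 4 0 0.2"}}

```text
clock: 9.37
position: [0.5526, 0.0771, 0.2393]
ee_rot: [-0.143, 3.138, 0.001]
force: [0.8, 1.0, 0.0]
width: 0.598
gripper_force: 0.0
```

{"method": "play_rows", "body": {"increments": "0 0 2 0 0.2; 0 0 0 0 0.2; 0 0 0 0 0.2"}}

```text
clock: 9.62
position: [0.5529, 0.0765, 0.2207]
ee_rot: [0.141, -3.137, 0.001]
force: [0.3, 0.3, 0.3]
width: 0.6
gripper_force: 0.0
```

```bash
python3 - <<'E'
from h import *
p=vision.get_image("scene")
for q in ("rod_knob","lock_rod"):
  for d in cut_out(q,p)[:2]:
    m=world(p)[d["mask"]]; print(d["confidence"],d["point"],d["mask"].sum(),np.nanpercentile(m,[5,50,95],axis=0).round(4).tolist())
go([.551,.078,.114])
cv2.imwrite("pics/c4.png",cv2.resize(p["frame"][180:330,220:420,::-1],(800,600)))
E
```

```text
clock 9.7667 tcp [0.5548 0.0768 0.223 ] F [ 0.2 -0.5  0.5] w 0.597 gf 0.0 yaw_y 95.14 zax [ 0.003  0.001 -1.   ] q [-0.52  0.32  0.38  1.73 -0.13  1.11  1.56]
tool shift cm [ 0.4   0.15 10.9 ]
```

View pics/c4.png

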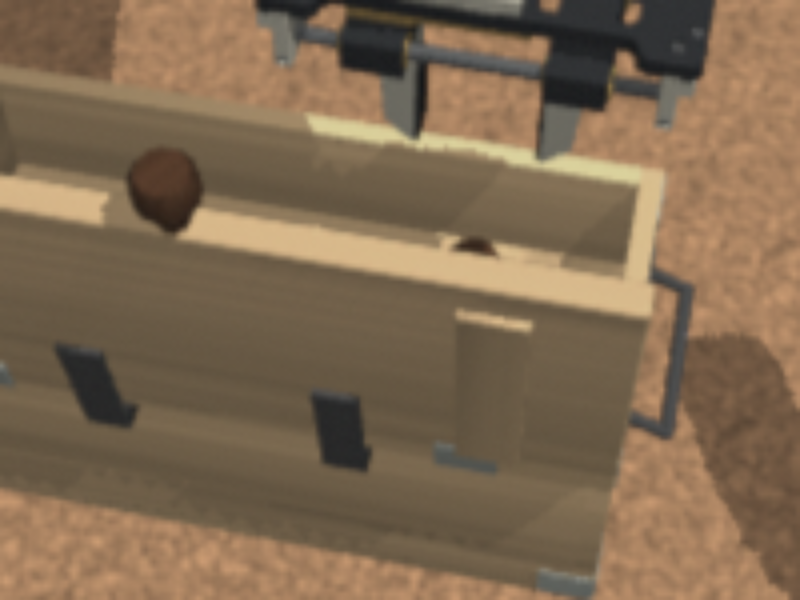

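The rod knob's top shows at about (475,245) in the crop, with the fingers above and to either side of it. Descending.

{"method": "play_rows", "body": {"increments": "0.2 0.1 2 0 0.2; 0 0 3 0 0.2; 0 0 2.5 0 0.2; 0 0 1.5 0 0.2; 0 0 0 0 0.2"}}

```text
clock: 10.18
position: [0.5504, 0.0775, 0.1295]
ee_rot: [0.142, -3.136, 0.001]
force: [-0.7, -0.3, -0.8]
width: 0.601
gripper_force: 0.0
```

```bash
python3 -c "
from h import *
go([.551,.078,.114])"
```

```text
clock 10.1833 tcp [0.5504 0.0775 0.1295] F [-0.7 -0.3 -0.8] w 0.601 gf 0.0 yaw_y 95.17 zax [-0.002 -0.    -1.   ] q [-0.49  0.41  0.35  1.86 -0.17  0.91  1.6 ]
tool shift cm [-0.06  0.04  1.55]
```

{"method": "play_rows", "body": {"increments": "0 0 1 0 0.2; 0 0 0.5 0 0.2; 0 0 0 0 -0.1; 0 0 0 0 -0.3; 0 0 0 0 -0.3"}}

```text
clock: 10.6
position: [0.5519, 0.0776, 0.1168]
ee_rot: [-0.141, 3.137, 0.001]
force: [0.2, 0.5, 0.0]
width: 0.433
gripper_force: 0.0
```

{"method": "play_rows", "body": {"increments": "0 0 0 0 -0.8; 0 0 0 0 -0.8; 0 0 0 0 -0.8; 0 0 0 0 -0.8; 0 0 0 0 -0.8", "grip_force": 20}}

```text
clock: 11.02
position: [0.5518, 0.0772, 0.1164]
ee_rot: [-0.141, 3.137, -0.0]
force: [1.1, -1.8, 5.3]
width: 0.283
gripper_force: 19.0
```

```bash
python3 -c "
from h import *
go([.551,.078,.144]); print(arm.observe()['ft_torque'])"
```

```text
clock 11.0167 tcp [0.5518 0.0772 0.1164] F [ 1.1 -1.8  5.3] w 0.283 gf 19.019013259385247 yaw_y 95.13 zax [ 0.001 -0.    -1.   ] q [-0.49  0.42  0.35  1.87 -0.18  0.88  1.61]
tool shift cm [ 0.07  0.09 -2.76]
[-0.43241674 -0.03839436  0.01585894]
```

Gripped, but a little above the knob's middle. I'll regrip 4 mm lower and then lift.

{"method": "play_rows", "body": {"increments": "0 0 0 0 -0.1; 0 0 0 0 -0.1; 0 0 0.45 0 -0.1; 0 0 0 0 -0.1; 0 0 0 0 -0.8"}}

```text
clock: 11.43
position: [0.5507, 0.0777, 0.1108]
ee_rot: [0.142, -3.137, 0.0]
force: [-0.7, 0.5, 0.2]
width: 0.417
gripper_force: 0.0
```

{"method": "play_rows", "body": {"increments": "0 0 0 0 -0.8; 0 0 0 0 -0.8; 0 0 0 0 -0.8; 0 0 0 0 -0.8; 0 0 0 0 -0.8", "grip_force": 20}}

```text
clock: 11.85
position: [0.5512, 0.0775, 0.1114]
ee_rot: [0.141, -3.138, -0.0]
force: [-1.1, -0.4, -1.1]
width: 0.308
gripper_force: 20.0
```

```bash
python3 -c "
from h import *
go([.551,.078,.144]); print(arm.observe()['ft_torque'])"
```

```text
clock 11.85 tcp [0.5512 0.0775 0.1114] F [-1.1 -0.4 -1.1] w 0.308 gf 19.988632731547114 yaw_y 95.15 zax [-0. -0. -1.] q [-0.49  0.43  0.34  1.87 -0.18  0.87  1.61]
tool shift cm [ 0.02  0.05 -3.26]
[0.0020791  0.02062871 0.06847346]
```

Good hold, with the forces near zero. Lifting 32 mm slowly.

{"method": "play_rows", "body": {"increments": "0 0 -0.5 0 -0.8; 0 0 -0.8 0 -0.8; 0 0 -0.8 0 -0.8; 0 0 -0.7 0 -0.8; 0 0 -0.4 0 -0.8"}}

```text
clock: 12.27
position: [0.552, 0.0776, 0.1451]
ee_rot: [-0.141, 3.137, 0.001]
force: [-0.8, -0.0, -2.1]
width: 0.309
gripper_force: 20.0
```

{"method": "play_rows", "body": {"increments": "0 0 0 0 -0.8; 0 0 0 0 -0.8; 0 0 0 0 -0.8; 0 0 0 0 -0.8; 0 0 0 0 -0.8"}}

```text
clock: 12.68
position: [0.5511, 0.0775, 0.1431]
ee_rot: [0.141, -3.138, 0.0]
force: [0.1, -1.0, -1.9]
width: 0.305
gripper_force: 20.0
```

```bash
python3 - <<'E'
from h import *
go([.551,.078,.144])
p=vision.get_image("scene"); w=world(p)
for q in ("rod_knob","lock_rod"):
  for d in cut_out(q,p)[:2]:
    m=w[d["mask"]]; print(d["confidence"],d["point"],d["mask"].sum(),np.nanpercentile(m,[5,50,95],axis=0).round(4).tolist())
for d in cut_out("lid",p)[:1]: print(np.nanpercentile(w[d["mask"]],[5,50,95],axis=0).round(4).tolist())
go([.551,.078,.144])
cv2.imwrite("pics/c5.png",cv2.resize(p["frame"][150:300,220:420,::-1],(800,600)))
E
```

```text
clock 12.6833 tcp [0.5511 0.0775 0.1431] F [ 0.1 -1.  -1.9] w 0.305 gf 19.98506418080069 yaw_y 95.16 zax [-0.001 -0.    -1.   ] q [-0.5   0.39  0.36  1.84 -0.17  0.94  1.59]
tool shift cm [ 0.    0.05 -0.09]
0.62 [237.9, 341.0] 170 [[0.544, 0.0665, 0.1644], [0.5581, 0.0793, 0.1763], [0.5659, 0.0913, 0.1798]]
0.57 [235.0, 340.0] 151 [[0.5457, 0.0684, 0.1654], [0.558, 0.0796, 0.1762], [0.5653, 0.0903, 0.1793]]
[[0.6779, -0.1785, 0.1628], [0.6999, -0.0011, 0.275], [0.7217, 0.1629, 0.3306]]
clock 12.8833 tcp [0.5513 0.0775 0.1433] F [ 1.4  0.2 -1.3] w 0.313 gf 19.985192056337837 yaw_y 95.15 zax [-0. -0. -1.] q [-0.5   0.39  0.36  1.84 -0.17  0.94  1.59]
tool shift cm [ 0.02  0.05 -0.07]
```

View pics/c5.png

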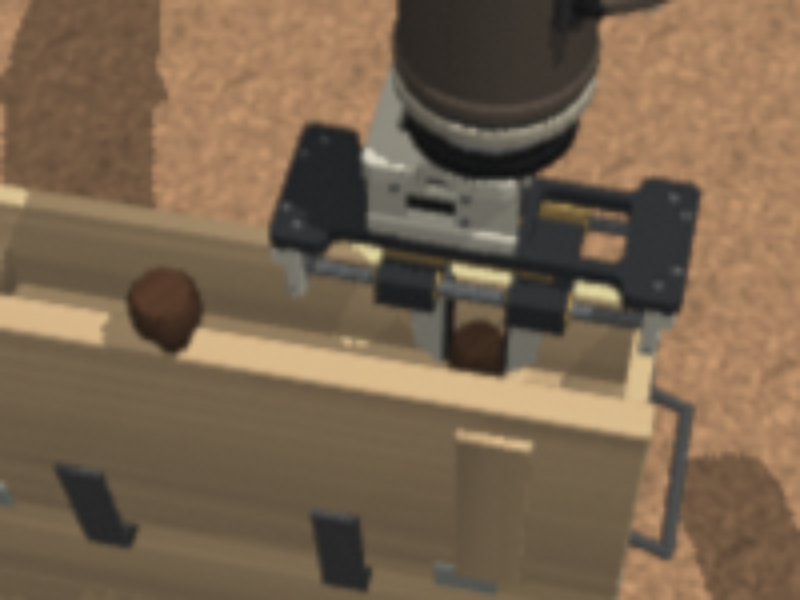

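The knob is held between the fingers at crop (475,345). Its top has risen from 0.148 to 0.180 m, a 32 mm lift, and the lid hasn't moved. Handing in.

```bash
python3 -c "
from cell import job
print(job.sign_off())"
```

```text
the job is handed in; nothing more can be done
None
```

I handed the job in with the lid resting open and released, and the rod held still about 32 mm up in its guide; the sign-off gave no verdict back.

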